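# Nest the upturned domed covers

## Robot

A 6-joint arm with a two-finger parallel gripper is mounted at the origin on a cart in front of the work surface, level with it; the furniture and walls round the work are solid. World frame = base frame: x ahead of the robot, y to its left, z up, the work surface at z = 0. Lengths are in m, angles in rad, forces in N, time in s.
With the tool pointing down it reaches from about 0.325 to 0.775 m from the base axis. Payload 5.5 kg.
Tool frame: the origin (TCP) lies at the very end of the fingers, on their centre line; the grasp point (between the pads) lies 19 mm behind it; z points along the fingers, y is the direction in which the jaws open and shut (so a half turn about z gives the same grasp; the last joint's range is limited). The gripper opens to 85 mm and grips with 20 to 120 N. Pads are 22 mm wide; open, the fingers measure 114 mm over their backs; the gripper's body (76 mm by 85 mm) begins 54 mm behind the grasp point. The pads swing forward as they close: fully open they stand 13 mm farther back than shut.
Start: joints at [1.274, 0.091, 1.231, -0, 1.82, -0.057], TCP at [0.143, 0.583, 0.231] pointing down, gripper open.
Joint ranges: [-2.87, 2.87], [-0.86, 2.18], [0.17, 2.46], [-1.51, 4.65], [0.06, 2.69], [-2.65, 2.65]. Speed limits (rad/s): [2.57, 2.57, 3.01, 3.14, 3.14, 3.14].

## Interface

Orientations are given as [roll, pitch, yaw] about the fixed x, y, z axes, in that order (R = Rz(yaw) Ry(pitch) Rx(roll)).
In Python, from bench import * gives the robot as it stands.
- The arm moves only by the shell command python3 -m pendant 'ROWS' [FORCE]. ROWS is JSON, a list of rows, each a list of 7 numbers: the turn, a rotation vector about the tool's x, y, z as a fraction of full scale, then the shift along the tool's x, y, z as a fraction of full scale, then the closure, from -1 (fully open) to 1 (shut), so that 0 is half open. A call has 1 to 20 rows; each row is the pose to reach, as a shift and turn from the pose measured when the call began, along the tool's axes at that moment; what a row does not reach only later rows make up. Full scale, the value 1, is 15 cm for a shift and 1.5 rad for a turn. A row lasts 1/10 s, in which the tool goes at most 50 mm and 8.59 degrees, less where a joint would pass 70% of its speed; a pose out of reach is approached as far as the arm can. A call with a number of a shift or a turn outside -1 to 1 is refused whole. A call with a gripper value outside its range is refused whole. The fingers move at their own pace and stop on an object; FORCE is the grip in N (left out, the last holds). Time passes only in rows, so rows that repeat a pose let the fingers close. It gives the time, the measured TCP pose, the force and the opening at its end, in the units of the state.
- sense(): the state, without advancing time (a new reading comes with each control period).
- grab_frame(name): name is "scene" or "top" or "wrist"; returns (picture, depth): 400x640x3 uint8, blue, green, red; 400x640 float32, m along the optical axis (not along the pixel's ray), 0 where there is no reading.
- calibration(name): a dict with "fx", "fy", "cx", "cy" (pixels), "rvec" (rotation vector, rad) and "tvec" (3), from world to camera coordinates, as OpenCV has them. Camera axes: x right, y down, z forward; pixel columns grow to the right and rows downward; lengths in m; the calibration is good to about 2 mm. A picture is of the moment at which its call begins: read the wrist's pose just before it. calibration takes no time and is no camera call; for the wrist camera it gives the pose at the moment of the call.
- close_job(): hands the job in, once; it reports no verdict.
Trained networks look in the newest picture that a camera, given by its name, has taken for a name from the list of things; names that differ only in an ending like _2 or _b are one class to them, and where a whole thing is asked for, a point or a joint stands for the part that bears it (a point fixed in the world has none). Each returns a list of dicts, best first, with "p" (0 to 1); they miss things now and then, are a little off and sometimes report something else, mostly with a low value. They report only what shows in the picture. A call takes as long as a camera call.
- boxes_of(camera, query): "rect" ([left, top, right, bottom] as shares, 0 to 1, of the picture: columns of its width, rows of its height, round what is visible of it).
- cut_out(camera, query): "region" (400x640 bool, what is visible of it) and "rect" ([left, top, right, bottom] as shares, 0 to 1, of the picture: columns of its width, rows of its height, round what is visible of it).
- place_of(camera, query): "at" ([column, row] as shares, 0 to 1, of the picture: columns of its width, rows of its height: a listed point, or the origin of a listed thing).
The state is a dict: "t": time; "q": joint angles; "qd": joint speeds; "effort": joint torques, N m; "eef_pos": TCP position; "tcp_rot": TCP orientation; "force": force on the tool from outside, world axes, zero at the start; "wrist_torque": the same for the moment, N m; "grip_width": opening from 0.0 (shut) to 1.0 (fully open).
Only numpy, scipy, OpenCV 4.12 (cv2) and the standard library are available. Lean on these libraries where they do the work, as an engineer would, in place of code of your own. Each camera call takes 0.05 s, during which the arm holds its last target.

## Task

The three domed dust covers have been left upside down on the worktop. Stack them, still upside down, where the largest one stands: the middle-sized one cupped in the largest and the smallest in the middle-sized one, each centred and sitting level with its knob on the floor of the one below. Set them down gently, without dropping or pressing them, and leave the largest cover and the other things on the worktop where they are.

Things in the scene. Friction and masses are not known exactly. Their poses are not given: they have to be found in the camera images.
- cover_large: largest white domed cover, upside down like a bowl: 196 mm across, 74 high, about 0.3 kg. Origin: underside centre of its crown knob (44 across, 14 high), z up out of the mouth. From z=50 to 74 mm a straight upright skirt, wall 8 mm (inside 180), to be pinched from above anywhere round it. Flat inner floor at z=18 mm, 68 across, then sloping up; the next cover's knob stands on it
- cover_medium: middle-sized white domed cover, upside down like a bowl: 144 mm across, 74 high, about 0.2 kg. Origin: underside centre of its crown knob (44 across, 14 high), z up out of the mouth. From z=50 to 74 mm a straight upright skirt, wall 8 mm (inside 128), to be pinched from above anywhere round it. Flat inner floor at z=18 mm, 64 across, then sloping up; the next cover's knob stands on it
- cover_small: smallest white domed cover, upside down like a bowl: 96 mm across, 74 high, about 0.12 kg. Origin: underside centre of its crown knob (44 across, 14 high), z up out of the mouth. From z=50 to 74 mm a straight upright skirt, wall 8 mm (inside 80), to be pinched from above anywhere round it. Flat inner floor at z=18 mm, 48 across, then sloping up
- scoop_cup: bystander: small white tapered measuring cup, 45 mm across and 30 mm high, loose, among the covers near the front; origin centre of its underside
- dropper: bystander: white dropper bottle with a pointed cap, 27 mm across and 85 mm high, loose, standing towards the sink; origin centre of its underside
- packet: bystander: small crumpled silvery-white foil packet, 56x52x24 mm, loose, towards the back left; origin centre of its underside

How it is judged:
By the outcome, as a careful person would: the job done as asked, in the order asked, and still so for the second after the job is handed in, with the robot touching nothing.
It also fails if it takes over 64 s, if anything falls off the work surface, if the arm or the gripper's body presses on something with over 40 N, if the wrist force passes 120 N, or if a joint passes its speed limit or range.

## Working session

There is one attempt and no reset: what is moved stays moved. The work goes in short steps, Python scripts to look and compute and a shell command to move; the robot and the scene stay as the last step left them, time stands still between calls to the robot, and variables do not carry over. Pictures are saved under pics/ and viewed, and the job is handed in when it is done.

```bash
ls; mkdir -p pics; python3 - <<'E'
from bench import *
import cv2
print(sense())
for n in ("scene","top"):
    p,d=grab_frame(n); cv2.imwrite(f"pics/{n}0.png",p)
    print(n,calibration(n))
    for q in ("cover_large","cover_medium","cover_small"):
        print(q,[(round(r['p'],2),[round(float(v),3) for v in r['rect']]) for r in boxes_of(n,q)][:4])
E
```

```text
pics
{'t': 0.0, 'q': array([ 1.27428296e+00,  9.18702539e-02,  1.23190848e+00,  2.95838464e-07,
        1.81976844e+00, -5.67359988e-02]), 'qd': array([ 0.00204631, -0.00269325, -0.00114171,  0.00067688,  0.00012488,
       -0.00033011]), 'effort': array([-4.27961641e-04, -4.58735061e+01, -4.18019593e+01, -6.17200115e-06,
        1.17047149e-02, -3.59827752e-06]), 'eef_pos': array([0.14243307, 0.58256268, 0.23013127]), 'tcp_rot': array([-3.13964129e+00, -1.11118651e-04,  2.90181525e+00]), 'force': array([ 0.06129561,  0.45353997, -0.08469176]), 'wrist_torque': array([ 0.03090697, -0.00277569, -0.00711481]), 'grip_width': 1.0008206013309364}
scene {'fx': 362.5142519375871, 'fy': 362.5142519375871, 'cx': 320.38171508053824, 'cy': 199.66683319273156, 'rvec': array([ 1.97174435, -0.71637356,  0.45254487]), 'tvec': array([-0.38680028,  0.20986145,  0.54046844])}
cover_large [(0.84, [0.326, 0.393, 0.453, 0.514])]
cover_medium [(0.95, [0.489, 0.426, 0.582, 0.533])]
cover_small [(0.88, [0.537, 0.561, 0.625, 0.693]), (0.55, [0.457, 0.395, 0.491, 0.432])]
top {'fx': 455.060573452846, 'fy': 455.060573452846, 'cx': 324.3551327523746, 'cy': 202.59647451013734, 'rvec': array([ 2.18003977, -2.14378393,  0.11013812]), 'tvec': array([0.04394477, 0.53669549, 1.15060278])}
cover_large [(0.55, [0.339, 0.466, 0.458, 0.672])]
cover_medium [(0.95, [0.475, 0.36, 0.57, 0.509]), (0.38, [0.342, 0.479, 0.46, 0.67])]
cover_small [(0.57, [0.624, 0.514, 0.686, 0.618])]
```

View pics/scene0.png

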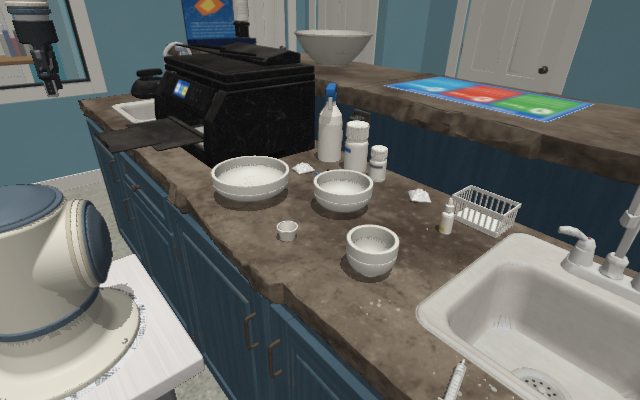

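View pics/top0.png

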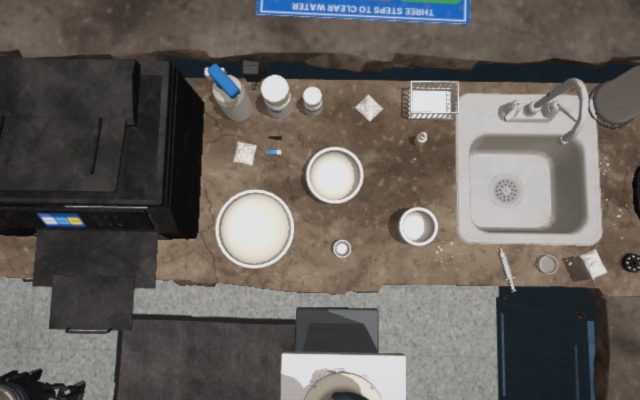

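Both views show the large cover at top px (255,228), the medium at (335,175), the small at (418,226), and the cup at (342,249). I'll measure the rims by depth.

```bash
cat > h.py <<'E'
from bench import *
import cv2, numpy as np
from scipy.optimize import least_squares
def cloud(n, fr=None):
    c=calibration(n); p,d=fr if fr is not None else grab_frame(n)
    R=cv2.Rodrigues(np.array(c['rvec']))[0]; t=np.array(c['tvec'])
    v,u=np.mgrid[0:400,0:640]
    X=np.stack([(u-c['cx'])/c['fx']*d,(v-c['cy'])/c['fy']*d,d],-1)
    W=(X-t)@R
    W[d<=0]=np.nan
    return p,d,W
def proj(n,P):
    c=calibration(n); return cv2.projectPoints(np.array(P,float).reshape(-1,3),np.array(c['rvec']),np.array(c['tvec']),np.array([[c['fx'],0,c['cx']],[0,c['fy'],c['cy']],[0,0,1.]]),None)[0].reshape(-1,2)
def rim(W,c0,r,z0=.062,z1=.085):
    P=W.reshape(-1,3); P=P[np.isfinite(P[:,0])]
    k=(P[:,2]>z0)&(P[:,2]<z1)&(np.hypot(P[:,0]-c0[0],P[:,1]-c0[1])<r+.025)
    Q=P[k]
    f=lambda s: np.hypot(Q[:,0]-s[0],Q[:,1]-s[1])-(r-.004)
    s=least_squares(f,c0,loss='soft_l1',f_scale=.004)
    A=np.c_[Q[:,:2]-s.x,np.ones(len(Q))]; pl=np.linalg.lstsq(A,Q[:,2],rcond=None)[0]
    return s.x,len(Q),np.median(np.abs(f(s.x))),pl
E
python3 - <<'E'
from h import *
for n in ("top","scene"):
    p,d,W=cloud(n)
    uv={'top':dict(L=(255,228,.098),M=(335,175,.072),S=(418,226,.048)),'scene':dict(L=(250,178,.098),M=(343,188,.072),S=(372,243,.048))}[n]
    for k,(u,v,r) in uv.items():
        w=W[v,u]; 
        x,N,e,pl=rim(W,w[:2],r); print(n,k,w.round(3),x.round(4),N,e.round(4),pl.round(4))
    pts={'top':dict(cup=(342,249),drop=(421,137),pk=(369,107),pk2=(245,153)),'scene':dict(cup=(288,231),drop=(446,225),pk=(420,196),pk2=(303,168))}[n]
    for k,(u,v) in pts.items(): print(k,W[v,u].round(3))
    for q in ('packet','scoop_cup','dropper'): print(q,[(round(r['p'],2),(np.array(r['rect'])*[640,400,640,400]).round()) for r in boxes_of(n,q)])
E
```

```text
top L [0.468 0.232 0.019] [0.4646 0.224 ] 862 0.0022 [-0.0015 -0.0037  0.0734]
top M [0.611 0.026 0.016] [0.6017 0.0283] 603 0.0022 [-0.0047  0.0009  0.0736]
top S [ 0.48  -0.192  0.018] [ 0.4766 -0.1802] 420 0.0022 [ 0.0105 -0.0059  0.0734]
cup [0.417 0.005 0.009]
drop [ 0.703 -0.19   0.072]
pk [ 0.798 -0.062  0.014]
pk2 [0.665 0.265 0.021]
packet [(0.9, array([232., 144., 257., 162.]))]
scoop_cup [(0.71, array([334., 242., 348., 255.]))]
dropper []
scene L [0.491 0.278 0.023] [0.4806 0.2903] 740 0.0172 [-0.0026  0.0177  0.0712]
scene M [0.643 0.066 0.028] [0.6009 0.0256] 371 0.0014 [-0.035  -0.0369  0.073 ]
scene S [ 0.509 -0.156  0.036] [ 0.4748 -0.1833] 483 0.0016 [-0.0439 -0.038   0.0729]
cup [ 0.41  -0.012  0.031]
drop [ 0.699 -0.203  0.025]
pk [ 0.784 -0.075  0.017]
pk2 [0.658 0.254 0.017]
packet [(0.64, array([295., 160., 315., 172.]))]
scoop_cup [(0.78, array([282., 223., 295., 243.]))]
dropper [(0.6, array([434., 199., 455., 234.]))]
```

```bash
python3 - <<'E'
from h import *
p,d,W=cloud("scene")
for z0 in (.062,.068):
  for k,c,r in (('L',(.4646,.224),.098),('M',(.6017,.0283),.072),('S',(.4766,-.1802),.048)):
    P=W.reshape(-1,3);x,N,e,pl=rim(W,c,r,z0,.08); print(k,x.round(4),N,e.round(4),pl.round(3))
p,d,W=cloud("top")
for z0 in (.068,):
  for k,c,r in (('L',(.4646,.224),.098),('M',(.6017,.0283),.072),('S',(.4766,-.1802),.048)):
    x,N,e,pl=rim(W,c,r,z0,.08); print(k,x.round(4),N,e.round(4),pl.round(3))
# heights along path
a=np.array([.1424,.5826]);b=np.array([.53,.025])
P=W.reshape(-1,3);P=P[np.isfinite(P[:,0])]
for s in np.linspace(0,1,9):
    c=a+s*(b-a); k=np.hypot(*(P[:,:2]-c).T)<.1; print(c.round(2),P[k,2].max().round(3) if k.any() else None)
p,d,W=cloud("wrist"); cv2.imwrite("pics/w0.png",p); c=calibration("wrist")
R=cv2.Rodrigues(c['rvec'])[0]; print("cam pos",-R.T@c['tvec'],"look",R[2])
E
```

```text
L [0.4643 0.2221] 973 0.0015 [-0.001  0.001  0.07 ]
M [0.601 0.026] 776 0.0014 [0.    0.001 0.071]
S [ 0.475  -0.1831] 906 0.0014 [0.001 0.004 0.071]
L [0.4644 0.2225] 645 0.0016 [-0.     0.001  0.073]
M [0.6014 0.0263] 526 0.0017 [ 0.001 -0.     0.073]
S [ 0.4754 -0.1828] 645 0.0017 [ 0.001 -0.     0.073]
L [0.4647 0.2244] 788 0.0021 [-0.001 -0.003  0.074]
M [0.6021 0.0283] 548 0.002 [-0.     0.002  0.074]
S [ 0.4767 -0.1807] 387 0.0021 [-0.001  0.002  0.074]
[0.14 0.58] 0.462
[0.19 0.51] 0.462
[0.24 0.44] 0.099
[0.29 0.37] 0.093
[0.34 0.3 ] 0.08
[0.38 0.23] 0.081
[0.43 0.16] 0.081
[0.48 0.09] 0.081
[0.53 0.03] 0.08
cam pos [0.06218049 0.6027926  0.37381842] look [ 0.30695103 -0.07502005 -0.94876396]
```

View pics/w0.png

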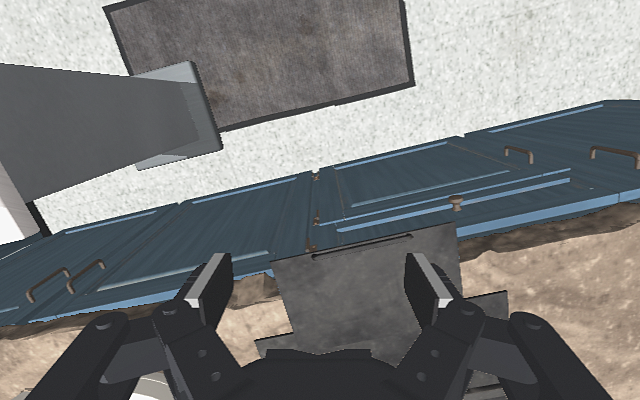

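```bash
cat >> h.py <<'E'
from scipy.spatial.transform import Rotation as Ro
def row(p,yaw):
    s=sense(); R0=Ro.from_euler('xyz',s['tcp_rot']); Rt=Ro.from_euler('xyz',[np.pi,0,yaw])
    return np.r_[(R0.inv()*Rt).as_rotvec()/1.5, R0.inv().apply(np.array(p)-s['eef_pos'])/.15].round(4)
E
python3 - <<'E'
from h import *
print(row([.5343,.0242,.13],1.616))
E
```

```text
[-0.      0.      0.8572 -3.4218 -2.9974  0.6751]
```

```bash
python3 -m pendant '[[0,0,0,-0.95,-0.83,0,0],[0,0,0,-0.95,-0.83,0,0],[0,0,0,-0.95,-0.83,0,0],[0,0,0,-0.95,-0.83,0,0],[0,0,0,-0.95,-0.83,0,0]]' 40
python3 -m pendant '[[0,0,0,-0.95,-0.83,0,0],[0,0,0,-0.95,-0.83,0,0],[0,0,0,-0.95,-0.83,0,0],[0,0,0,-0.95,-0.83,0,0],[0,0,0,-0.95,-0.83,0,0]]' 40
python3 -m pendant '[[0,0,0,-0.95,-0.83,0,0],[0,0,0,-0.95,-0.83,0,0],[0,0,0,-0.95,-0.83,0,0],[0,0,0,-0.95,-0.83,0,0],[0,0,0,-0.95,-0.83,0,0]]' 40
python3 -c "
from h import *
print(row([.5343,.0242,.13],1.616))"
```

```text
t: 1.45
eef_pos: [0.2538, 0.4251, 0.2321]
tcp_rot: [3.141, 0.002, 2.897]
force: [0.3, 1.3, -0.2]
grip_width: 0.494
t: 1.95
eef_pos: [0.3642, 0.2666, 0.2325]
tcp_rot: [3.142, 0.004, 2.891]
force: [-0.5, 1.6, -0.2]
grip_width: 0.496
t: 2.45
eef_pos: [0.4731, 0.1079, 0.2322]
tcp_rot: [-3.14, 0.003, 2.886]
force: [-1.8, 0.1, -0.2]
grip_width: 0.501
[ 5.000e-04  2.400e-03  8.464e-01 -5.337e-01 -4.352e-01  6.836e-01]
```

```bash
python3 -m pendant '[[0,0,0.1,-0.2,-0.2,0,0],[0,0,0.2,-0.4,-0.3,0,0],[0,0,0.3,-0.53,-0.435,0,0],[0,0,0.4,-0.534,-0.435,0.2,0],[0,0,0.5,-0.534,-0.435,0.4,0],[0,0,0.6,-0.534,-0.435,0.6,0],[0,0,0.7,-0.534,-0.435,0.684,0],[0,0,0.8,-0.534,-0.435,0.684,0],[0,0,0.846,-0.534,-0.435,0.684,0],[0,0.002,0.846,-0.534,-0.435,0.684,0],[0,0.002,0.846,-0.534,-0.435,0.684,0],[0,0.002,0.846,-0.534,-0.435,0.684,0]]'
python3 - <<'E'
from h import *
p,d,W=cloud("wrist"); cv2.imwrite("pics/w1.png",p)
x,N,e,pl=rim(W,(.6017,.0273),.072,.065,.082); print(x,N,e,pl)
print(row([.5343,.0242,.057],1.616))
E
```

```text
t: 3.65
eef_pos: [0.5344, 0.025, 0.1301]
tcp_rot: [3.14, -0.0, 1.619]
force: [0.4, -0.5, 0.8]
grip_width: 0.501
[0.60046726 0.03158005] 7354 0.002251462155308248 [-0.00837522  0.0098349   0.07258126]
[ 8.000e-04 -1.000e-04  1.600e-03 -3.900e-03 -1.800e-03  4.873e-01]
```

View pics/w1.png

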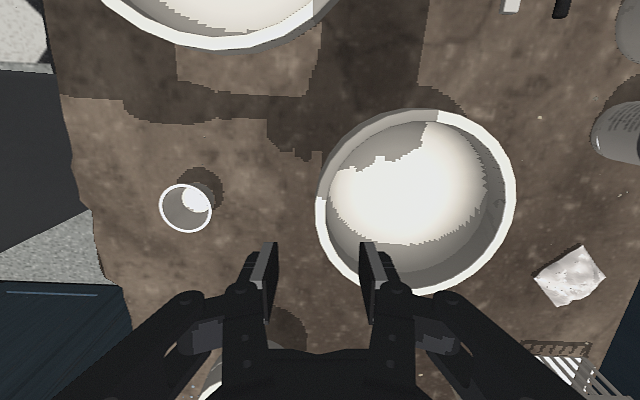

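Wall of the medium cover sits between the fingers (wall near px (325,240)). Descend.

```bash
python3 -m pendant '[[0,0,0,0,0,0.15,0],[0,0,0,0,0,0.3,0],[0,0,0,0.003,0,0.4,0],[0,0,0,0.003,0,0.45,0],[0,0,0,0.003,0,0.487,0],[0,0,0,0.003,0,0.487,0],[0,0,0,0.003,0,0.487,0]]'
python3 - <<'E'
from h import *
p,d,W=cloud("wrist"); cv2.imwrite("pics/w2.png",p)
E
```

```text
t: 4.4
eef_pos: [0.535, 0.0252, 0.058]
tcp_rot: [3.139, -0.0, 1.618]
force: [-0.1, 0.5, 0.2]
grip_width: 0.5
```

View pics/w2.png

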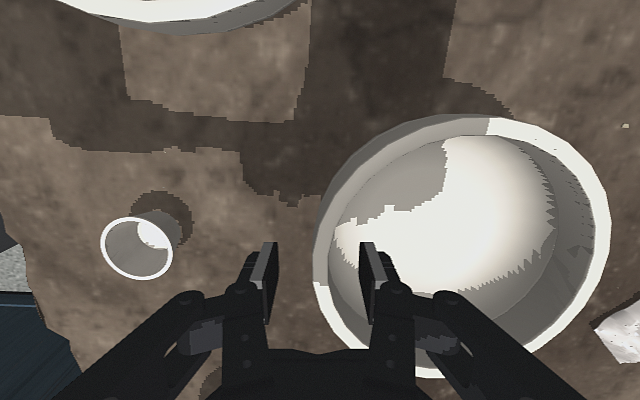

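Wall is between the pads, inner pad inside the bowl. Close.

```bash
python3 -m pendant '[[0,0,0,0,0,0,0.4],[0,0,0,0,0,0,0.6],[0,0,0,0,0,0,0.75],[0,0,0,0,0,0,1],[0,0,0,0,0,0,1],[0,0,0,0,0,0,1],[0,0,0,0,0,0,1],[0,0,0,0,0,0,1]]' 45
python3 - <<'E'
from h import *
p,d,W=cloud("wrist"); cv2.imwrite("pics/w3.png",p)
E
```

```text
t: 5.25
eef_pos: [0.5352, 0.0252, 0.0584]
tcp_rot: [3.138, 0.0, 1.618]
force: [-0.7, -0.6, 2.2]
grip_width: 0.068
```

View pics/w3.png

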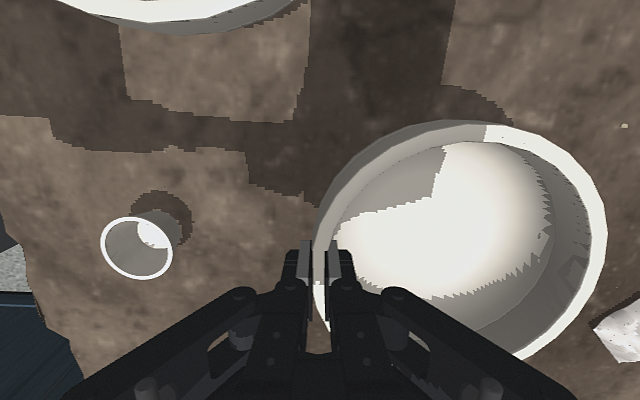

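Gripped with the rim at px (322,250) between the pads; lift slowly and check level.

```bash
python3 -m pendant '[[0,0,0,0,0,-0.03,1],[0,0,0,0,0,-0.07,1],[0,0,0,0,0,-0.13,1],[0,0,0,0,0,-0.2,1],[0,0,0,0,0,-0.3,1],[0,0,0,0,0,-0.45,1],[0,0,0,0,0,-0.6,1],[0,0,0,0,0,-0.75,1],[0,0,0,0,0,-0.85,1],[0,0,0,0,0,-0.85,1],[0,0,0,0,0,-0.85,1]]' 60
cat >> h.py <<'E'
def look(tag,c0,r,zr):
    """rim plane/centre of the held cover from top & scene; rim near height zr"""
    for n in ("top","scene"):
        p,d,W=cloud(n); cv2.imwrite(f"pics/{n}{tag}.png",p)
        x,N,e,pl=rim(W,c0,r,zr-.01,zr+.012); print(n,x.round(4),N,e.round(4),pl.round(4))
E
python3 - <<'E'
from h import *
s=sense(); print(s['eef_pos'],s['tcp_rot'],s['grip_width'],s['force'],s['wrist_torque'])
z=s['eef_pos'][2]; look('3',(.6017,.0273),.072,z+.017)
p,d,W=cloud("wrist"); cv2.imwrite("pics/w4.png",p)
E
```

```text
t: 6.4
eef_pos: [0.5348, 0.0251, 0.1857]
tcp_rot: [3.138, 0.0, 1.618]
force: [-1.3, -0.2, -3.3]
grip_width: 0.059
[0.53479945 0.02514375 0.18574164] [3.13831507e+00 8.17761355e-05 1.61827747e+00] 0.05902067797070462 [-1.29236651 -0.21996716 -3.28394638] [0.01805938 0.17013489 0.014561  ]
top [0.6006 0.0258] 129 0.0022 [0.0341 0.0092 0.198 ]
scene [0.5985 0.0241] 600 0.0018 [-0.0363  0.0197  0.1993]
```

View pics/scene3.png

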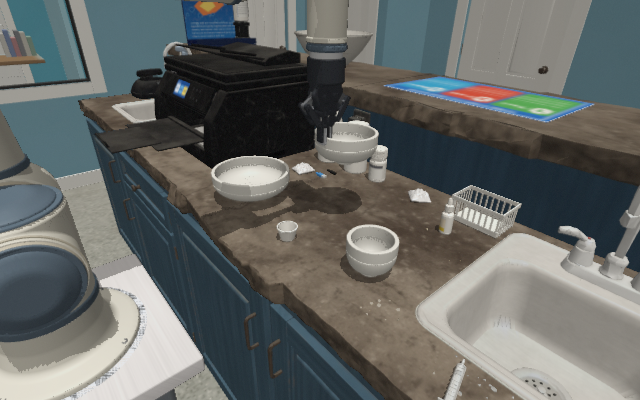

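View pics/w4.png

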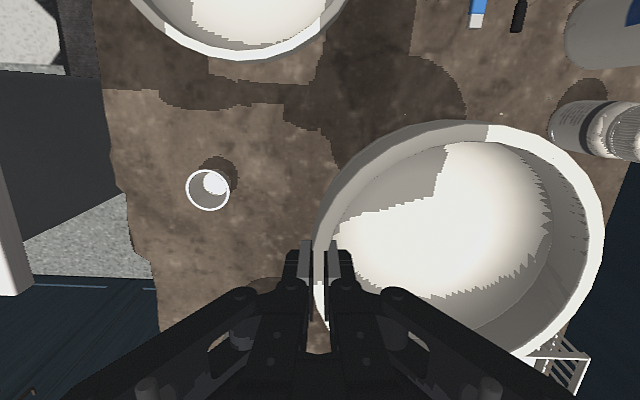

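```bash
cat >> h.py <<'E'
def rim2(W,c0,r,zr,tol=.015):
    dx=W[1:-1,2:]-W[1:-1,:-2]; dy=W[2:,1:-1]-W[:-2,1:-1]
    Nn=np.cross(dx,dy); Nn/=np.linalg.norm(Nn,axis=-1,keepdims=True)+1e-12
    C=W[1:-1,1:-1]; rr=np.hypot(C[...,0]-c0[0],C[...,1]-c0[1])
    k=(np.abs(Nn[...,2])>.85)&(np.abs(C[...,2]-zr)<tol)&(rr<r+.012)&(rr>r-.02)
    Q=C[k]
    if len(Q)<10: return None
    f=lambda s: np.hypot(Q[:,0]-s[0],Q[:,1]-s[1])-(r-.004)
    s=least_squares(f,c0,loss='soft_l1',f_scale=.003).x
    g=lambda m: m[0]*(Q[:,0]-s[0])+m[1]*(Q[:,1]-s[1])+m[2]-Q[:,2]
    pl=least_squares(g,[0,0,zr],loss='soft_l1',f_scale=.002).x
    az=np.degrees(np.arctan2(Q[:,1]-s[1],Q[:,0]-s[0]))
    return s.round(4),len(Q),pl.round(4),'azbins',np.histogram(az,8,(-180,180))[0]
E
python3 - <<'E'
from h import *
s=sense();z=s['eef_pos'][2]
for n in ("top","scene","wrist"):
    p,d,W=cloud(n)
    print(n,'M',rim2(W,(.602,.0265),.072,z+.015))
    print(n,'L',rim2(W,(.4645,.2234),.098,.074))
    print(n,'S',rim2(W,(.476,-.1818),.048,.074))
E
```

```text
top M (array([0.6002, 0.0249]), 22, array([-0.0218,  0.0299,  0.2007]), 'azbins', array([ 0,  0,  0, 13,  9,  0,  0,  0]))
top L (array([0.4647, 0.2246]), 139, array([-0.0017, -0.0057,  0.0747]), 'azbins', array([17,  9, 22, 21, 16, 19, 19, 16]))
top S (array([ 0.4763, -0.1808]), 66, array([ 0.0019, -0.0129,  0.0743]), 'azbins', array([ 6,  6, 10, 10,  7,  9, 10,  8]))
scene M (array([0.6003, 0.025 ]), 106, array([-0.0041, -0.0016,  0.2001]), 'azbins', array([23, 24, 17, 12, 19, 11,  0,  0]))
scene L (array([0.4653, 0.2241]), 187, array([ 0.0009, -0.0012,  0.0751]), 'azbins', array([31, 36, 21, 13, 19, 26, 21, 20]))
scene S (array([ 0.4768, -0.1817]), 198, array([ 0.0001, -0.0024,  0.0752]), 'azbins', array([26, 25, 24, 24, 25, 27, 23, 24]))
wrist M (array([0.599 , 0.0279]), 2696, array([-0.0122,  0.0067,  0.1986]), 'azbins', array([141,   0,  76, 699, 678, 403, 311, 388]))
wrist L (array([0.4645, 0.228 ]), 638, array([ 0.    , -0.0025,  0.0737]), 'azbins', array([ 20, 301, 259,  58,   0,   0,   0,   0]))
wrist S None
```

```bash
python3 -c "
from h import *
print(row([.4051,.1949,.186],2.019))"
```

```text
[ 9.0000e-04  1.0000e-04 -2.6720e-01  1.1713e+00 -8.0730e-01 -9.5000e-03]
```

```bash
python3 -m pendant '[[0,0,-0.02,0.07,-0.05,0,1],[0,0,-0.05,0.2,-0.13,0,1],[0,0,-0.1,0.35,-0.24,0,1],[0,0,-0.15,0.5,-0.35,0,1],[0,0,-0.2,0.65,-0.45,0,1],[0,0,-0.25,0.78,-0.53,0,1],[0,0,-0.267,0.85,-0.58,0,1],[0,0,-0.267,0.9,-0.62,0,1],[0,0,-0.267,0.9,-0.62,0,1]]'
python3 -c "
from h import *
print(row([.4051,.1949,.15],2.019))"
```

```text
t: 7.6
eef_pos: [0.4345, 0.1562, 0.1847]
tcp_rot: [3.14, 0.0, 2.019]
force: [1.2, -0.6, -2.4]
grip_width: 0.06
[ 9.000e-04  3.000e-04  0.000e+00  3.176e-01 -6.540e-02  2.310e-01]
```

```bash
python3 -m pendant '[[0,0,0,0.1,-0.02,0,1],[0,0,0,0.22,-0.05,0.05,1],[0,0,0,0.3,-0.065,0.1,1],[0,0,0,0.318,-0.065,0.17,1],[0,0,0,0.318,-0.065,0.22,1],[0,0,0,0.318,-0.065,0.231,1],[0,0,0,0.318,-0.065,0.231,1],[0,0,0,0.318,-0.065,0.231,1]]'
python3 - <<'E'
from h import *
s=sense();z=s['eef_pos'][2]; print(s['eef_pos'],s['tcp_rot'])
for n in ("top","scene","wrist"):
    p,d,W=cloud(n); cv2.imwrite(f"pics/{n}5.png",p)
    print(n,'M',rim2(W,(.465,.2238),.072,z+.015))
    print(n,'L',rim2(W,(.465,.2238),.098,.074))
E
```

```text
t: 8.4
eef_pos: [0.4056, 0.1946, 0.1503]
tcp_rot: [3.14, 0.001, 2.018]
force: [0.2, -0.0, -2.8]
grip_width: 0.061
[0.40556989 0.19461892 0.15030206] [3.13977520e+00 6.46571940e-04 2.01821337e+00]
top M (array([0.4657, 0.2206]), 67, array([ 0.0057, -0.0039,  0.1648]), 'azbins', array([ 0,  5, 16, 11, 18, 17,  0,  0]))
top L (array([0.4642, 0.2251]), 73, array([-0.008 ,  0.0029,  0.075 ]), 'azbins', array([ 0, 19, 11, 17, 14, 12,  0,  0]))
scene M (array([0.4669, 0.2197]), 101, array([-0.0081, -0.0079,  0.1662]), 'azbins', array([ 7, 24, 15, 10, 20, 10,  0, 15]))
scene L (array([0.4657, 0.2244]), 142, array([ 0.0002, -0.0031,  0.075 ]), 'azbins', array([28, 38, 18, 12,  9,  1, 18, 18]))
wrist M (array([0.4642, 0.2231]), 2652, array([-0.0131,  0.0008,  0.1647]), 'azbins', array([281,   9,   0, 398, 737, 534, 336, 357]))
wrist L (array([0.4646, 0.2274]), 1201, array([-0.0005, -0.0007,  0.0739]), 'azbins', array([300,  29,   0,   0,   0, 198, 330, 344]))
```

View pics/scene5.png

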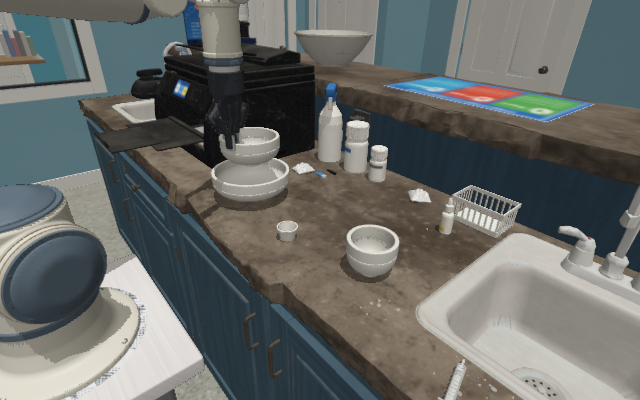

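View pics/wrist5.png

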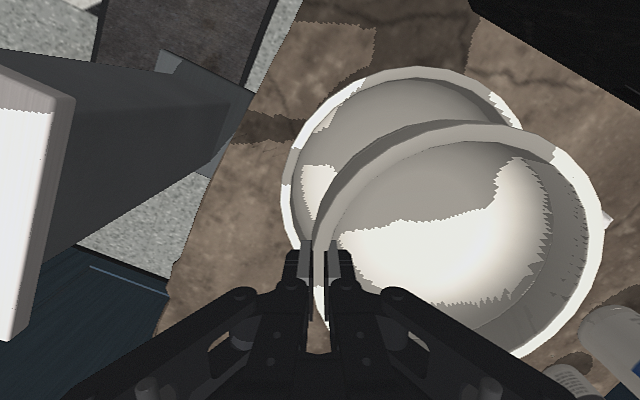

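View pics/top5.png

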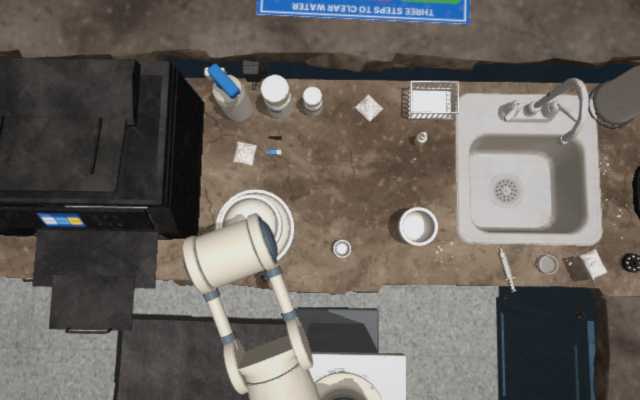

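All three cameras put the medium about 4.5 mm short in y relative to the large. Correct and descend to about 1 cm above seat.

```bash
python3 -m pendant '[[0,0,0,0.015,0.004,0.03,1],[0,0,0,0.029,0.008,0.1,1],[0,0,0,0.029,0.008,0.18,1],[0,0,0,0.029,0.008,0.26,1],[0,0,0,0.029,0.008,0.34,1],[0,0,0,0.029,0.008,0.4,1],[0,0,0,0.029,0.008,0.422,1],[0,0,0,0.029,0.008,0.422,1],[0,0,0,0.029,0.008,0.422,1]]'
python3 - <<'E'
from h import *
s=sense();z=s['eef_pos'][2]; print(s['eef_pos'],s['tcp_rot'],s['force'])
for n in ("top","scene","wrist"):
    p,d,W=cloud(n); cv2.imwrite(f"pics/{n}6.png",p)
    print(n,'M',rim2(W,(.465,.2238),.072,z+.015,.01))
    print(n,'L',rim2(W,(.465,.2238),.098,.074,.008))
E
```

```text
t: 9.45
eef_pos: [0.4051, 0.1994, 0.0877]
tcp_rot: [3.139, 0.001, 2.019]
force: [0.2, 0.1, -2.7]
grip_width: 0.055
[0.4051339  0.19940931 0.08770505] [3.13852689e+00 6.39940694e-04 2.01857505e+00] [ 0.22285937  0.1499021  -2.73791137]
top M (array([0.4653, 0.2251]), 59, array([ 0.0061, -0.0105,  0.1022]), 'azbins', array([ 0,  1, 14, 14, 13, 17,  0,  0]))
top L (array([0.4643, 0.2246]), 94, array([-0.0101,  0.0031,  0.075 ]), 'azbins', array([ 0, 19, 12, 21, 20, 20,  2,  0]))
scene M (array([0.4663, 0.2247]), 93, array([-0.0041, -0.0062,  0.1039]), 'azbins', array([ 6, 24, 11, 12, 15, 14,  2,  9]))
scene L (array([0.4657, 0.2244]), 132, array([0.0003, 0.0017, 0.0753]), 'azbins', array([27, 40, 22, 14,  1,  0,  6, 22]))
wrist M (array([0.4641, 0.2278]), 2565, array([-0.0102,  0.0002,  0.1023]), 'azbins', array([307,   8,   0, 343, 676, 541, 365, 325]))
wrist L (array([0.4645, 0.2273]), 1782, array([-0.0004,  0.0002,  0.0738]), 'azbins', array([380, 130,   0,   0,  13, 504, 376, 379]))
```

View pics/wrist6.png

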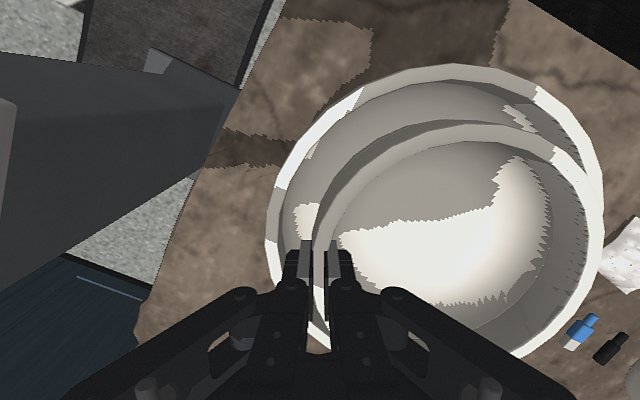

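```bash
python3 -m pendant '[[0,0,0,0,0,0.015,1],[0,0,0,0,0,0.03,1],[0,0,0,0,0,0.042,1],[0,0,0,0,0,0.05,1],[0,0,0,0,0,0.05,1]]' 40
python3 -m pendant '[[0,0,0,0,0,0.004,1],[0,0,0,0,0,0.008,1],[0,0,0,0,0,0.008,1]]'
```

```text
t: 10.1
eef_pos: [0.4051, 0.1994, 0.0801]
tcp_rot: [3.139, 0.001, 2.019]
force: [-0.0, -0.3, -3.3]
grip_width: 0.06
t: 10.4
eef_pos: [0.405, 0.1994, 0.0788]
tcp_rot: [3.139, 0.001, 2.019]
force: [-0.3, -0.3, -3.0]
grip_width: 0.058
```

```bash
python3 -m pendant '[[0,0,0,0,0,0.004,1],[0,0,0,0,0,0.006,1],[0,0,0,0,0,0.006,1]]'; python3 -m pendant '[[0,0,0,0,0,0.003,1],[0,0,0,0,0,0.005,1],[0,0,0,0,0,0.005,1]]'
```

```text
t: 10.7
eef_pos: [0.405, 0.1994, 0.0778]
tcp_rot: [3.139, 0.001, 2.019]
force: [-0.3, 0.5, -2.6]
grip_width: 0.059
t: 11.0
eef_pos: [0.405, 0.1994, 0.0771]
tcp_rot: [3.139, 0.001, 2.019]
force: [0.5, -0.4, -2.1]
grip_width: 0.06
```

```bash
python3 -m pendant '[[0,0,0,0,0,0.003,1],[0,0,0,0,0,0.004,1],[0,0,0,0,0,0.004,1]]'; python3 - <<'E'
from h import *
s=sense();z=s['eef_pos'][2]; print(s['eef_pos'],s['force'],s['wrist_torque'])
for n in ("top","scene","wrist"):
    p,d,W=cloud(n); 
    print(n,'M',rim2(W,(.465,.2238),.072,z+.015,.01))
    print(n,'L',rim2(W,(.465,.2238),.098,.074,.008))
E
```

```text
t: 11.3
eef_pos: [0.4051, 0.1994, 0.0768]
tcp_rot: [3.139, 0.001, 2.019]
force: [-1.9, -0.7, 0.5]
grip_width: 0.053
[0.40510448 0.19937931 0.07680712] [-1.94170633 -0.68774863  0.51176728] [-0.1709232   0.35472943 -0.02182229]
top M (array([0.465 , 0.2251]), 74, array([0.0061, 0.0014, 0.0919]), 'azbins', array([ 0,  5, 14, 21, 14, 18,  2,  0]))
top L (array([0.4639, 0.2248]), 97, array([-0.0088,  0.0037,  0.0745]), 'azbins', array([ 0, 15, 15, 18, 21, 26,  2,  0]))
scene M (array([0.4663, 0.2249]), 92, array([ 0.0032, -0.0051,  0.093 ]), 'azbins', array([ 6, 25, 13, 10, 16, 11,  2,  9]))
scene L (array([0.4659, 0.2247]), 122, array([0.0005, 0.0036, 0.0753]), 'azbins', array([28, 39, 19, 13,  2,  0,  4, 17]))
wrist M (array([0.4638, 0.2277]), 2665, array([-0.0062,  0.003 ,  0.0915]), 'azbins', array([305,   7,   0, 385, 682, 560, 359, 367]))
wrist L (array([0.4642, 0.227 ]), 2408, array([-0.001 , -0.0006,  0.0737]), 'azbins', array([417,  99,   0,   1, 389, 646, 449, 407]))
```

Weight is carried (force −2.7→+0.5 N) and the rim step is 17.8 mm, so it is seated. Release gradually.

```bash
python3 -m pendant '[[0,0,0,0,0,0,0.9],[0,0,0,0,0,0,0.85],[0,0,0,0,0,0,0.8],[0,0,0,0,0,0,0.75],[0,0,0,0,0,0,0.7],[0,0,0,0,0,0,0.65],[0,0,0,0,0,0,0.65],[0,0,0,0,0,0,0.65]]'
python3 -m pendant '[[0,0,0,0,0,-0.03,0.65],[0,0,0,0,0,-0.1,0.65],[0,0,0,0,0,-0.25,0.65],[0,0,0,0,0,-0.5,0.65],[0,0,0,0,0,-0.75,0.65],[0,0,0,0,0,-0.75,0.5]]'
python3 - <<'E'
from h import *
for n in ("top","scene","wrist"):
    p,d,W=cloud(n); cv2.imwrite(f"pics/{n}7.png",p)
    print(n,'M',rim2(W,(.465,.2238),.072,.092,.01))
    print(n,'L',rim2(W,(.465,.2238),.098,.074,.008))
    print(n,'S',rim2(W,(.476,-.1818),.048,.074,.008))
E
```

```text
t: 12.25
eef_pos: [0.4051, 0.1994, 0.0768]
tcp_rot: [3.138, 0.001, 2.019]
force: [0.1, 0.9, -0.6]
grip_width: 0.171
t: 12.85
eef_pos: [0.4068, 0.2001, 0.1968]
tcp_rot: [3.127, 0.001, 2.019]
force: [0.7, 0.1, 1.3]
grip_width: 0.253
top M (array([0.4653, 0.225 ]), 57, array([ 0.0121, -0.0012,  0.0916]), 'azbins', array([ 0,  9, 14,  9, 16,  9,  0,  0]))
top L (array([0.4641, 0.2247]), 77, array([-0.0001, -0.0089,  0.0746]), 'azbins', array([ 2, 13, 14, 16, 17, 15,  0,  0]))
top S (array([ 0.4769, -0.1806]), 65, array([-0.0105,  0.0079,  0.0747]), 'azbins', array([10,  3,  7, 11, 11,  7,  9,  7]))
scene M (array([0.4665, 0.2242]), 129, array([-0.0004, -0.0001,  0.0931]), 'azbins', array([19, 24, 14, 10, 16, 21, 14, 11]))
scene L (array([0.4655, 0.2242]), 134, array([0.0013, 0.0005, 0.0753]), 'azbins', array([30, 37, 22, 15,  2,  0,  8, 20]))
scene S (array([ 0.4767, -0.1818]), 191, array([0.002 , 0.002 , 0.0753]), 'azbins', array([23, 22, 22, 23, 29, 23, 25, 24]))
wrist M (array([0.465, 0.228]), 1496, array([-0.0011, -0.0001,  0.0918]), 'azbins', array([199, 102, 152, 197, 231, 221, 207, 187]))
wrist L (array([0.4639, 0.2277]), 1892, array([-0.0005,  0.0002,  0.0739]), 'azbins', array([237, 234, 100, 241, 266, 285, 265, 264]))
wrist S None
```

View pics/wrist7.png

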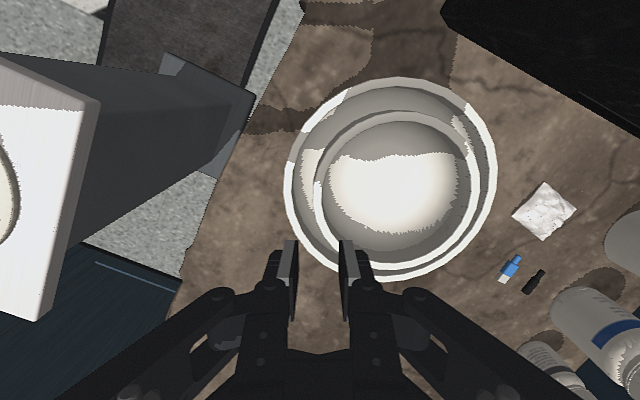

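Medium is centred to about 1 mm and level (slopes ≤0.1% from wrist/scene). Now the small cover.

```bash
python3 -c "
from h import *
print(row([.4363,-.1647,.197],1.21))"
```

```text
[ 2.5000e-03 -5.0000e-04  5.3900e-01 -2.2785e+00 -8.6130e-01 -5.0800e-02]
```

```bash
python3 -m pendant '[[0,0,0,-0.3,-0.11,0,0.2],[0,0,0,-0.6,-0.23,0,0.2],[0,0,0,-0.9,-0.34,0,0.2],[0,0,0,-0.98,-0.37,0,0.2]]'
python3 -m pendant '[[0,0,0,-0.3,-0.11,0,0.1],[0,0,0,-0.6,-0.23,0,0],[0,0,0,-0.9,-0.34,0,0],[0,0,0,-0.98,-0.37,0,0]]'
python3 -c "
from h import *
print(row([.4363,-.1647,.13],1.21))"
```

```text
t: 13.4
eef_pos: [0.4178, 0.0392, 0.1879]
tcp_rot: [3.141, 0.001, 2.014]
force: [-0.2, -0.2, -1.1]
grip_width: 0.4
t: 13.8
eef_pos: [0.4297, -0.1211, 0.1861]
tcp_rot: [-3.139, -0.0, 2.01]
force: [0.5, 0.3, 0.2]
grip_width: 0.495
[-0.0016  0.0006  0.5332 -0.2819 -0.0831  0.3741]
```

```bash
python3 -m pendant '[[0,0,0.1,-0.15,-0.04,0,0],[0,0,0.2,-0.28,-0.083,0.1,0],[0,0,0.3,-0.282,-0.083,0.2,0],[0,0,0.4,-0.282,-0.083,0.3,0],[0,0,0.5,-0.282,-0.083,0.374,0],[0,0,0.533,-0.282,-0.083,0.374,0],[0,0,0.533,-0.282,-0.083,0.374,0],[0,0,0.533,-0.282,-0.083,0.374,0]]'
python3 - <<'E'
from h import *
for n in ("wrist",):
    p,d,W=cloud(n); cv2.imwrite(f"pics/{n}8.png",p)
    print(n,'S',rim2(W,(.476,-.18),.048,.074,.008))
print(row([.4363,-.1647,.058],1.21))
E
```

```text
t: 14.6
eef_pos: [0.4361, -0.1642, 0.1294]
tcp_rot: [-3.139, 0.001, 1.212]
force: [0.7, 0.7, -0.1]
grip_width: 0.5
wrist S (array([ 0.4761, -0.1785]), 1173, array([0.0003, 0.0007, 0.0738]), 'azbins', array([158,  25, 185, 161, 162, 163, 164, 155]))
[-0.0015  0.001   0.0014 -0.0017  0.0021  0.4787]
```

View pics/wrist8.png

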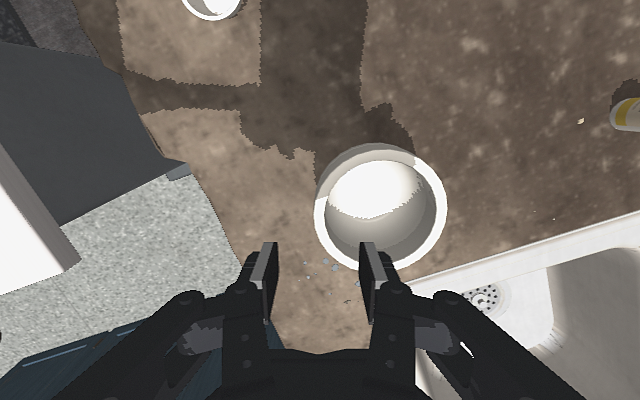

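```bash
python3 -m pendant '[[0,0,0,0,0,0.15,0],[0,0,0,0.005,-0.005,0.3,0],[0,0,0,0.005,-0.005,0.4,0],[0,0,0,0.005,-0.005,0.45,0],[0,0,0,0.005,-0.005,0.477,0],[0,0,0,0.005,-0.005,0.477,0],[0,0,0,0.005,-0.005,0.477,0]]' 40
python3 -m pendant '[[0,0,0,0,0,0,0.4],[0,0,0,0,0,0,0.6],[0,0,0,0,0,0,0.75],[0,0,0,0,0,0,1],[0,0,0,0,0,0,1],[0,0,0,0,0,0,1],[0,0,0,0,0,0,1],[0,0,0,0,0,0,1]]' 45
python3 -m pendant '[[0,0,0,0,0,-0.03,1],[0,0,0,0,0,-0.07,1],[0,0,0,0,0,-0.13,1],[0,0,0,0,0,-0.2,1],[0,0,0,0,0,-0.3,1],[0,0,0,0,0,-0.45,1],[0,0,0,0,0,-0.6,1],[0,0,0,0,0,-0.75,1],[0,0,0,0,0,-0.9,1],[0,0,0,0,0,-0.95,1],[0,0,0,0,0,-0.95,1]]' 60
python3 - <<'E'
from h import *
z=sense()['eef_pos'][2]
for n in ("wrist","scene"):
    p,d,W=cloud(n); cv2.imwrite(f"pics/{n}9.png",p)
    print(n,'S',rim2(W,(.476,-.18),.048,z+.015,.01))
E
```

```text
t: 15.35
eef_pos: [0.4362, -0.1637, 0.0592]
tcp_rot: [-3.141, 0.002, 1.212]
force: [0.3, 0.5, -0.1]
grip_width: 0.503
t: 16.15
eef_pos: [0.4363, -0.1638, 0.0596]
tcp_rot: [-3.141, 0.002, 1.212]
force: [-2.1, -1.0, 4.4]
grip_width: 0.091
t: 17.25
eef_pos: [0.437, -0.1638, 0.204]
tcp_rot: [3.139, 0.002, 1.212]
force: [0.1, 0.2, -1.2]
grip_width: 0.086
wrist S (array([ 0.4765, -0.1774]), 1542, array([0.0047, 0.0024, 0.2181]), 'azbins', array([ 19,  15, 174, 335, 285, 252, 211, 251]))
scene S (array([ 0.4774, -0.18  ]), 175, array([ 0.0026, -0.0037,  0.2177]), 'azbins', array([32, 37, 28, 25, 26, 15,  0, 12]))
```

View pics/wrist9.png

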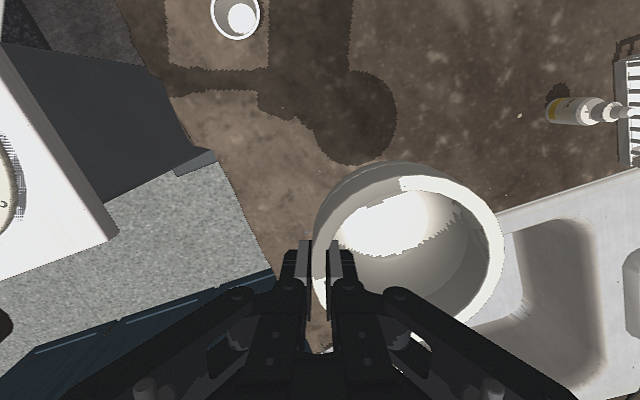

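```bash
python3 -c "
from h import *
print(row([.4278,.2088,.204],2.019))"
```

```text
[-1.4000e-03  8.0000e-04 -5.3790e-01  2.3041e+00 -9.2340e-01 -2.0600e-02]
```

```bash
python3 -m pendant '[[0,0,0,0.07,-0.03,0,1],[0,0,0,0.2,-0.08,0,1],[0,0,0,0.38,-0.15,0,1],[0,0,0,0.56,-0.22,0,1],[0,0,0,0.74,-0.3,0,1],[0,0,0,0.92,-0.37,0,1]]'
python3 -m pendant '[[0,0,0,0.18,-0.07,0,1],[0,0,0,0.36,-0.14,0,1],[0,0,0,0.54,-0.22,0,1],[0,0,0,0.7,-0.28,0,1],[0,0,0,0.8,-0.32,0,1],[0,0,0,0.85,-0.34,0,1],[0,0,0,0.85,-0.34,0,1]]'
python3 -c "
from h import *
print(row([.4278,.2088,.204],2.019))"
```

```text
t: 17.95
eef_pos: [0.4317, -0.0129, 0.1999]
tcp_rot: [-3.138, 0.002, 1.212]
force: [0.4, -0.1, -1.0]
grip_width: 0.083
t: 18.65
eef_pos: [0.428, 0.1253, 0.1989]
tcp_rot: [-3.137, 0.003, 1.214]
force: [-0.3, -0.2, -1.1]
grip_width: 0.083
[-3.900e-03  4.000e-04 -5.365e-01  5.211e-01 -1.960e-01 -3.470e-02]
```

```bash
python3 -m pendant '[[0,0,-0.05,0.06,-0.02,0,1],[0,0,-0.12,0.14,-0.05,0,1],[0,0,-0.2,0.24,-0.09,0,1],[0,0,-0.28,0.34,-0.13,0,1],[0,0,-0.36,0.43,-0.16,0,1],[0,0,-0.44,0.49,-0.185,0,1],[-0.004,0,-0.51,0.521,-0.196,0.05,1],[-0.004,0,-0.537,0.521,-0.196,0.1,1],[-0.004,0,-0.537,0.521,-0.196,0.15,1],[-0.004,0,-0.537,0.521,-0.196,0.2,1],[-0.004,0,-0.537,0.521,-0.196,0.2,1],[-0.004,0,-0.537,0.521,-0.196,0.2,1]]'
python3 - <<'E'
from h import *
s=sense();z=s['eef_pos'][2]; print(s['eef_pos'],s['tcp_rot'],s['force'])
for n in ("top","scene","wrist"):
    p,d,W=cloud(n); cv2.imwrite(f"pics/{n}10.png",p)
    print(n,'S',rim2(W,(.465,.2245),.048,z+.0141,.01))
    print(n,'M',rim2(W,(.465,.2245),.072,.092,.01))
E
```

```text
t: 19.85
eef_pos: [0.4276, 0.2084, 0.1687]
tcp_rot: [-3.141, 0.001, 2.019]
force: [0.5, -0.1, -1.1]
grip_width: 0.084
[0.4275701  0.20841504 0.1686706 ] [-3.14108736e+00  6.15855408e-04  2.01861123e+00] [ 0.52580406 -0.1399631  -1.12804663]
top S (array([0.4674, 0.2262]), 12, array([-0.0797,  0.2175,  0.193 ]), 'azbins', array([ 0,  0, 11,  1,  0,  0,  0,  0]))
top M (array([0.4657, 0.2253]), 42, array([-0.0042,  0.0029,  0.0932]), 'azbins', array([ 2, 12, 10, 14,  4,  0,  0,  0]))
scene S (array([0.4655, 0.2251]), 55, array([ 8.100e-03, -1.000e-04,  1.841e-01]), 'azbins', array([ 3, 16, 10,  6, 13,  7,  0,  0]))
scene M (array([0.4666, 0.2244]), 112, array([-0.0002, -0.0005,  0.0932]), 'azbins', array([21, 28, 17, 10, 12,  0, 14, 10]))
wrist S (array([0.4648, 0.2288]), 1547, array([-0.0015,  0.0045,  0.1832]), 'azbins', array([259,  27,  12, 166, 338, 284, 229, 232]))
wrist M (array([0.4655, 0.2279]), 906, array([ 0.0006, -0.0003,  0.0919]), 'azbins', array([212,  36,   0,   0,   8, 223, 202, 225]))
```

View pics/scene10.png

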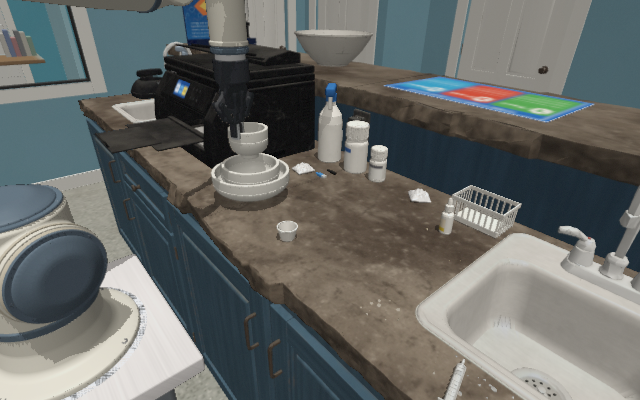

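View pics/wrist10.png

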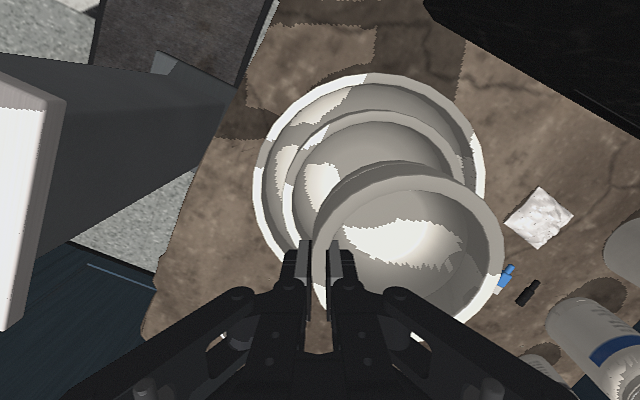

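Small is within ~1 mm of the medium's centre; correct and descend to 1 cm above seat.

```bash
python3 -m pendant '[[0,0,0,-0.004,0.002,0.03,1],[0,0,0,-0.007,0.002,0.1,1],[0,0,0,-0.007,0.002,0.18,1],[0,0,0,-0.007,0.002,0.26,1],[0,0,0,-0.007,0.002,0.34,1],[0,0,0,-0.007,0.002,0.4,1],[0,0,0,-0.007,0.002,0.42,1],[0,0,0,-0.007,0.002,0.42,1],[0,0,0,-0.007,0.002,0.42,1]]'
python3 - <<'E'
from h import *
s=sense();z=s['eef_pos'][2]; print(s['eef_pos'],s['tcp_rot'],s['force'])
for n in ("top","scene","wrist"):
    p,d,W=cloud(n); cv2.imwrite(f"pics/{n}11.png",p)
    print(n,'S',rim2(W,(.465,.2245),.048,z+.0141,.01))
    print(n,'M',rim2(W,(.465,.2245),.072,.092,.01))
    print(n,'L',rim2(W,(.465,.2238),.098,.074,.008))
E
```

```text
t: 20.9
eef_pos: [0.4289, 0.208, 0.1068]
tcp_rot: [3.14, 0.001, 2.019]
force: [-0.3, 0.1, -0.3]
grip_width: 0.079
[0.42885443 0.2080165  0.10684282] [3.14002605e+00 6.94894277e-04 2.01929269e+00] [-0.34456912  0.05760806 -0.30620335]
top S None
top M (array([0.4657, 0.2253]), 44, array([-0.0015,  0.0015,  0.093 ]), 'azbins', array([ 0, 11,  7, 15, 11,  0,  0,  0]))
top L (array([0.4645, 0.2252]), 92, array([-0.0048, -0.002 ,  0.0745]), 'azbins', array([ 2, 22, 10, 21, 18, 10,  0,  9]))
scene S (array([0.4676, 0.2251]), 54, array([-0.0004,  0.0069,  0.1225]), 'azbins', array([ 2, 16, 10,  9, 12,  5,  0,  0]))
scene M (array([0.4668, 0.2247]), 89, array([-0.0011, -0.0015,  0.0932]), 'azbins', array([19, 24, 14,  9,  3,  0,  8, 12]))
scene L (array([0.4656, 0.2248]), 129, array([-0.0008,  0.0002,  0.0752]), 'azbins', array([28, 36, 21, 16,  2,  0,  8, 18]))
wrist S (array([0.466 , 0.2283]), 1558, array([-0.001 ,  0.0051,  0.1211]), 'azbins', array([263,  22,  20, 160, 320, 318, 208, 247]))
wrist M (array([0.4653, 0.2277]), 1484, array([-0.0012,  0.0011,  0.0918]), 'azbins', array([299,  78,   0,   0, 163, 364, 280, 300]))
wrist L (array([0.4642, 0.2274]), 2323, array([-0.0007,  0.0003,  0.0738]), 'azbins', array([427, 179,  51,  19, 468, 454, 359, 366]))
```

```bash
python3 -m pendant '[[0,0,0,0,-0.003,0.015,1],[0,0,0,0,-0.006,0.03,1],[0,0,0,0,-0.006,0.045,1],[0,0,0,0,-0.006,0.057,1],[0,0,0,0,-0.006,0.057,1]]' 40
python3 -m pendant '[[0,0,0,0,0,0.004,1],[0,0,0,0,0,0.007,1],[0,0,0,0,0,0.007,1]]'
python3 -m pendant '[[0,0,0,0,0,0.003,1],[0,0,0,0,0,0.005,1],[0,0,0,0,0,0.005,1]]'
```

```text
t: 21.55
eef_pos: [0.4279, 0.2076, 0.098]
tcp_rot: [3.14, 0.001, 2.019]
force: [0.1, -0.8, -1.4]
grip_width: 0.08
t: 21.85
eef_pos: [0.4279, 0.2076, 0.0969]
tcp_rot: [3.14, 0.001, 2.019]
force: [0.1, -0.5, -0.8]
grip_width: 0.077
t: 22.15
eef_pos: [0.4279, 0.2076, 0.0961]
tcp_rot: [3.14, 0.001, 2.019]
force: [-0.2, -0.2, -1.6]
grip_width: 0.078
```

```bash
python3 -m pendant '[[0,0,0,0,0,0.002,1],[0,0,0,0,0,0.004,1],[0,0,0,0,0,0.004,1]]'
python3 - <<'E'
from h import *
s=sense();z=s['eef_pos'][2]; print(s['force'],s['wrist_torque'])
for n in ("scene","wrist"):
    p,d,W=cloud(n)
    print(n,'S',rim2(W,(.465,.2245),.048,z+.0141,.01))
    print(n,'M',rim2(W,(.465,.2245),.072,.092,.006))
E
```

```text
t: 22.45
eef_pos: [0.428, 0.2076, 0.0958]
tcp_rot: [3.14, 0.001, 2.019]
force: [-1.1, -0.7, 1.2]
grip_width: 0.08
[-1.1274329  -0.67357972  1.19994959] [-0.03167216  0.14546261  0.00870719]
scene S (array([0.4671, 0.2245]), 54, array([ 0.0082, -0.0047,  0.111 ]), 'azbins', array([ 3, 17,  9,  9,  9,  7,  0,  0]))
scene M (array([0.4668, 0.2249]), 89, array([0.002 , 0.0022, 0.0933]), 'azbins', array([18, 26, 16,  9,  3,  0,  7, 10]))
wrist S (array([0.4651, 0.2277]), 1477, array([0.0005, 0.0027, 0.1098]), 'azbins', array([247,  27,  18, 156, 303, 263, 203, 260]))
wrist M (array([0.465 , 0.2278]), 1882, array([-0.0003, -0.0003,  0.0918]), 'azbins', array([297, 100,   4, 137, 431, 345, 278, 290]))
```

Seated (force −1.2→+1.2 N, rim step 18.0 mm, centred to <0.5 mm). Release and rise.

```bash
python3 -m pendant '[[0,0,0,0,0,0,0.88],[0,0,0,0,0,0,0.83],[0,0,0,0,0,0,0.78],[0,0,0,0,0,0,0.73],[0,0,0,0,0,0,0.68],[0,0,0,0,0,0,0.65],[0,0,0,0,0,0,0.65],[0,0,0,0,0,0,0.65]]'
python3 -m pendant '[[0,0,0,0,0,-0.03,0.65],[0,0,0,0,0,-0.1,0.65],[0,0,0,0,0,-0.25,0.65],[0,0,0,0,0,-0.5,0.65],[0,0,0,0,0,-0.75,0.65],[0,0,0,0,0,-0.9,0.5],[0,0,0,0,0,-0.9,0.5]]'
python3 - <<'E'
from h import *
for n in ("top","scene","wrist"):
    p,d,W=cloud(n); cv2.imwrite(f"pics/{n}12.png",p)
    print(n,'S',rim2(W,(.465,.2245),.048,.110,.01))
    print(n,'M',rim2(W,(.465,.2245),.072,.092,.006))
    print(n,'L',rim2(W,(.465,.2238),.098,.074,.006))
    for q in ('packet','scoop_cup','dropper'): print(q,[(round(r['p'],2),(np.array(r['rect'])*[640,400,640,400]).round()) for r in boxes_of(n,q)])
E
```

```text
t: 23.35
eef_pos: [0.428, 0.2076, 0.0958]
tcp_rot: [3.14, 0.001, 2.019]
force: [0.0, -0.5, 0.0]
grip_width: 0.176
t: 24.05
eef_pos: [0.4291, 0.2081, 0.2365]
tcp_rot: [3.132, 0.001, 2.019]
force: [-0.2, 0.5, -0.1]
grip_width: 0.253
top S (array([0.4663, 0.2249]), 39, array([-0.0075,  0.0078,  0.1105]), 'azbins', array([ 3, 16, 11,  9,  0,  0,  0,  0]))
top M (array([0.4659, 0.2255]), 41, array([ 0.0017, -0.0172,  0.0916]), 'azbins', array([ 2, 18, 12,  7,  2,  0,  0,  0]))
top L (array([0.4644, 0.2254]), 69, array([ 0.0035, -0.0113,  0.0741]), 'azbins', array([ 5, 20, 13, 15, 10,  0,  0,  6]))
packet []
scoop_cup [(0.67, array([335., 245., 352., 257.]))]
dropper [(0.42, array([412., 133., 427., 147.]))]
scene S (array([0.4671, 0.2237]), 90, array([ 0.0013, -0.0038,  0.111 ]), 'azbins', array([ 9, 18, 10,  8, 10, 17, 11,  7]))
scene M (array([0.4668, 0.2252]), 87, array([0.0035, 0.0028, 0.0933]), 'azbins', array([19, 26, 13,  8,  2,  0,  8, 11]))
scene L (array([0.4657, 0.2246]), 127, array([ 0.0028, -0.0002,  0.0752]), 'azbins', array([28, 37, 20, 13,  2,  0,  8, 19]))
packet [(0.65, array([292., 160., 313., 174.]))]
scoop_cup [(0.69, array([279., 223., 298., 242.]))]
dropper [(0.84, array([435., 198., 457., 237.]))]
wrist S (array([0.4659, 0.2278]), 1014, array([-0.0013, -0.0013,  0.1099]), 'azbins', array([115, 110, 120, 130, 131, 142, 125, 141]))
wrist M (array([0.4651, 0.2283]), 1295, array([-0.0006, -0.0001,  0.0919]), 'azbins', array([188, 173, 101, 174, 158, 164, 147, 190]))
wrist L (array([0.464 , 0.2279]), 1644, array([0.    , 0.0003, 0.0739]), 'azbins', array([213, 208, 105, 212, 214, 242, 211, 239]))
packet []
scoop_cup [(0.65, array([231., 273., 261., 294.]))]
dropper [(0.31, array([231., 274., 262., 294.]))]
```

View pics/wrist12.png

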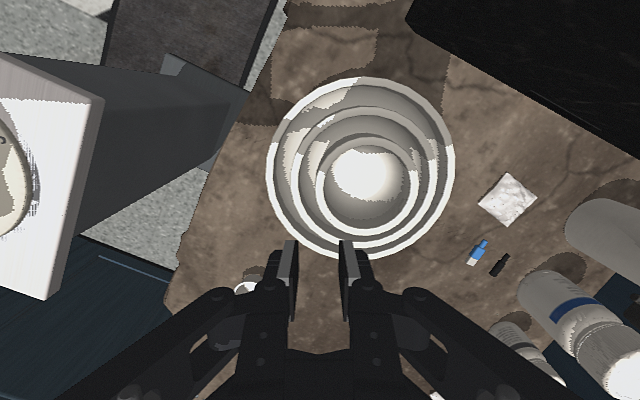

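View pics/scene12.png

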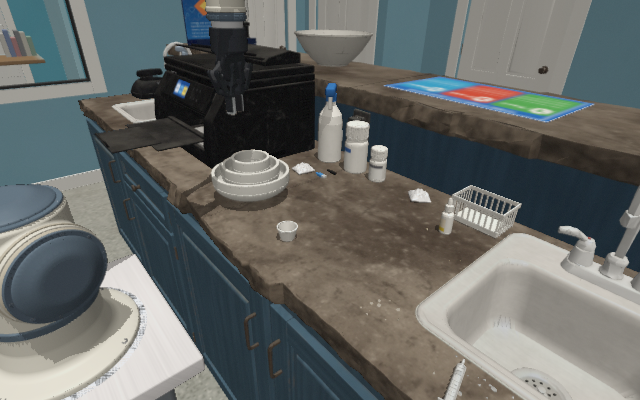

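The three rims sit nested and level around px (360,175) in the wrist view. Bystanders haven't moved, and the gripper is clear. I'll hand in.

```bash
python3 -c "
from bench import *
print(close_job())"
```

```text
the job is handed in; nothing more can be done
None
```

The three covers are stacked where the largest one stood, all still upside down, and I handed the job in at about 24 s. I gripped the medium cover by its near rim, set it in the large one, then set the small one in the medium the same way. I stopped lowering each as soon as the force reading showed its weight was supported, then opened the gripper slowly.

**Fit:** In the last wrist-camera check the medium cover was about 1 mm off the large one's centre. The small cover was about 1 mm off the medium's centre and 1.9 mm off the large's. The rims step up by 18.0 mm each, as they should when the knobs rest on the floors. The wrist camera shows all three level to about 0.1–0.2%. The top view's slope readings were noisier, up to about 1.7%, because the arm hid part of the rims.

**Surroundings:** The large cover's measured position stayed within about 1 mm. The cup, dropper and packet looked unmoved in the pictures.

**Disagreements:**
- The wrist camera read positions about 3 mm further in y than the other two, so I relied on offsets measured within one picture.
- In the final check the packet was missed in the top and wrist pictures, but it was found in the scene picture and is visible in the wrist view.
- The wrist camera's low-confidence "dropper" report (0.31) was really the cup.

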